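Block a drive module into its shipping tray

ROBOT

A 6-joint arm with a two-finger parallel gripper is mounted at the origin on the work surface. World frame = base frame: x ahead of the robot, y to its left, z up, the work surface at z = 0. Lengths are in m, angles in degrees, forces in N, time in s.
With the tool pointing down it reaches from about 0.3 to 0.775 m from the base axis. Payload 14.6 kg.
Tool frame: the origin (TCP) lies at the centre of the arm's flange, where the gripper is bolted on; the fingertips stand 173 mm ahead of it and the grasp point (between the pads) lies 155 mm ahead of it; z points along the fingers, y is the line along which they close (so a half turn about z gives the same grasp; the last joint's range is limited). The gripper opens to 85 mm and grips with 20 to 120 N. Pads are 22 mm wide; open, the fingers measure 114 mm over their backs; the gripper's body (76 mm by 85 mm) begins 54 mm behind the grasp point. The pads swing forward as they close: fully open they stand 13 mm farther back than shut.
Start: joints at [67.918, 17.183, 87.147, -0, 75.671, -3.816], TCP at [0.172, 0.522, 0.405] pointing down, gripper open.
Joint ranges: [-173.82, 173.82], [-45.26, 126.66], [13.44, 144.39], [-59.66, 239.66], [0, 175.72], [-146.38, 146.38]. Speed limits (degrees/s): [127.2, 127.2, 147.25, 180, 180, 180].

INTERFACE

Orientations are given as [roll, pitch, yaw] about the fixed x, y, z axes, in that order (R = Rz(yaw) Ry(pitch) Rx(roll)).
In Python, from bench import manip, eyes, workorder gives the robot as it stands. Calls block until the motion is done:
- manip.move_ptp(position, orientation): joint-space move of the TCP to a pose.
- manip.movel(position, orientation=None, feed=0.15): straight line of the TCP; orientation=None keeps the orientation; feed is the mean speed in m/s.
- manip.set_joints(angles): joint-space move.
- manip.command_gripper(opening): opening from 0.0 (shut) to 1.0 (fully open); the grip force is fixed at half the most; returns when the fingers have stopped.
- manip.wait(seconds).
- manip.solve_ik(position, orientation): joint angles nearest the present ones, or None.
- manip.observe(): the state.
- eyes.grab_frame(name): name is "side" or "top" or "wrist"; returns (picture, depth): 480x640x3 uint8, blue, green, red; 480x640 float32, m along the optical axis (not along the pixel's ray), 0 where there is no reading.
- eyes.camera_model(name): a dict with "fovy" (degrees; the focal length in pixels is half the picture's height over the tangent of half this angle, whatever the lens; pixels are square), "cx", "cy" (the principal point, pixels), "distortion" ([k1, k2, p1, p2, k3] as OpenCV has them; the pictures are not rectified), "cam_to_world" (4x4, takes a point from camera to world coordinates); the wrist camera has in their place "hand_eye" (4x4, takes a point from camera to tool coordinates, whose origin is the TCP and whose axes are the flange's). Camera axes: x right, y down, z forward; pixel columns grow to the right and rows downward; lengths in m; the calibration is good to about 2 mm. A picture is of the moment at which its call begins: read the wrist's pose just before it. camera_model takes no time and is no camera call.
A pose or a line that the arm cannot do raises manip.IKError and nothing moves.
- workorder.hand_in(): hands the job in; it is judged then, once.
Trained networks look in the newest picture that a camera, given by its name, has taken for a name from the list of things; names that differ only in an ending like _2 or _b are one class to them, and where a whole thing is asked for, a point or a joint stands for the part that bears it (a point fixed in the world has none). Each returns a list of dicts, best first, with "score" (0 to 1); they miss things now and then, are a little off and sometimes report something else, mostly with a low value. They report only what shows in the picture. A call takes as long as a camera call. They do not tell look-alikes from the thing itself.
- eyes.find_in(camera, thing): "rect" ([left, top, width, height] in pixels, round what is visible of it).
The state is a dict: "time": time; "q": joint angles; "dq": joint speeds; "effort": joint torques, N m; "eef_pos": TCP position; "orientation": TCP orientation; "ft_force": force on the tool from outside, world axes, zero at the start; "torque": the same for the moment, N m; "grip_width": opening from 0.0 (shut) to 1.0 (fully open); "finger_force": force on a finger pad.
Only numpy, scipy, OpenCV 4.12 (cv2) and the standard library are available. Lean on these libraries where they do the work, as an engineer would, in place of code of your own. Each camera call takes 0.05 s, during which the arm holds its last target. There are 200 camera calls.

TASK

The drive module lies loose in the grey shipping tray. First swing the aluminium cover fully aside on its one pivot screw, leaving it open, then fill the three gaps around the module with the pieces that fit them: the long pale wooden bar in the gap along the near side, the thin dark wooden block in the end gap that was covered, the thick yellow foam block in the other end gap. Set each piece down upright and all the way to the tray floor, leave the module where it lies, and do not disturb the black spare block or the jar.

Things in the scene. Friction and masses are not known exactly. Their poses are not given: they have to be found in the camera images.
- tray: Grey open shipping tray, fixed, 156 (x) x 218 (y) x 50 mm high, walls and floor 10 mm, with a lug outside its near wall for the cover's pivot. Origin: centre of its underside. x points away from the robot, y left, z up. The module lies at the far (+x) wall, leaving gaps: near side 46 x 198 mm, left (+y) end 90 x 36 mm (covered at first), right (-y) end 90 x 54 mm (always open).
- cover (a joint): Flat aluminium cover, 152 x 52 x 4 mm, level at 51 to 55 mm above the table over the left end gap, turning about the pivot screw. 0 = closed; grows counter-clockwise seen from above as it swings out to the left; stop at 1.65 rad; starts at 0 to 0.2. Light friction (0.15 N m): it stays where it is left.
- pivot (a point): Axis of the cover's pivot screw, on the lug, at 55 mm above the table; in the tray's frame at x -88, y +100 mm.
- knob (a point): Red upright round knob on the cover's free end, 18 mm diameter, from 55 to 97 mm above the table, to pinch or push. Point: on its axis, 76 mm above the table. 151 mm from the pivot axis. With the cover at 0 it lies at x +150, y -15 mm from the pivot in the tray's axes.
- gap_side (a point): Centre of the near-side gap, 55 mm above the table: where the bar's centre is when it is home, its length along the tray's y.
- gap_covered (a point): Centre of the left end gap, 55 mm above the table: where the thin block's centre is when it is home, its length along the tray's x.
- gap_open (a point): Centre of the right end gap, 55 mm above the table: where the thick block's centre is when it is home, its length along the tray's x.
- module_c (a point): The drive module to be packed (steel base, blue top, green terminal strip), 88 (x) x 108 (y) x 38 mm, 1.4 kg, loose in the tray, its top 48 mm above the table. Point: its centre.
- bar_c (a point): Long pale wooden bar, 188 x 40 x 90 mm tall, about 0.4 kg. Body x runs along its length, y across its thickness, z up. Stands on the table at the start. Point: its centre, 45 mm up. Grip it across the thickness in its upper third: when home its top is 50 mm above the tray's rim, so the fingers stay clear of tray and module.
- thin_c (a point): Thin dark wooden block, 82 x 30 x 90 mm tall, about 0.14 kg. Body x runs along its length, y across its thickness, z up. Stands on the table at the start. Point: its centre, 45 mm up. Grip it across the thickness in its upper third: when home its top is 50 mm above the tray's rim, so the fingers stay clear of tray and module.
- thick_c (a point): Thick yellow foam block (hard), 82 x 48 x 90 mm tall, about 0.1 kg. Body x runs along its length, y across its thickness, z up. Stands on the table at the start. Point: its centre, 45 mm up. Grip it across the thickness in its upper third: when home its top is 50 mm above the tray's rim, so the fingers stay clear of tray and module.
- spare: Black spare block, 84 x 66 x 90 mm tall, too thick for any gap; stays where it is. Origin: centre of its underside.
- jar: Jar with a white cap, 60 mm across, 85 mm high; stays where it is. Origin: centre of its underside.
Things that resemble listed ones, but are neither listed nor needed, are in the scene too. Of the things like the part that bears thin_c, leave any that is orange; of the rest the larger one is meant. Leave any turquoise look-alike of the part that bears bar_c alone.

How it is judged:
By the outcome, as a careful person would: the job done as asked, in the order asked, and still so for the second after the job is handed in, with the robot touching nothing.
It also fails if it takes over 72 s, if anything falls off the work surface, if the arm or the gripper's body presses on something with over 40 N, if the wrist force passes 120 N, or if a joint passes its speed limit or range.

## Working session

There is one attempt and no reset: what is moved stays moved. The work goes in short steps, each a Python script; the robot and the scene stay as the last script left them, time stands still between calls to the robot, and variables do not carry over. Pictures are saved under pics/ and viewed, at most 10 in all, crops included, and the job is handed in when it is done.

```bash
mkdir -p pics; ls; python3 - <<'E'
from bench import manip, eyes
import cv2,numpy as np
for n in ("top","side"):
    im,d=eyes.grab_frame(n); cv2.imwrite(f"pics/{n}0.png",im); np.save(f"pics/{n}0.npy",d)
    print(n,{k:np.round(v,4).tolist() for k,v in eyes.camera_model(n).items()})
    for t in ("tray","cover","knob","bar_c","thin_c","thick_c","spare","jar","module_c"):
        print(t,[(np.round(r["rect"]).tolist(),round(r["score"],2)) for r in eyes.find_in(n,t)])
s=manip.observe();print(s["time"],s["eef_pos"],s["orientation"])
print({k:np.round(v,4).tolist() for k,v in eyes.camera_model("wrist").items()})
E
```

```text
pics
top {'fovy': 47.3574, 'cx': 326.2347, 'cy': 240.0996, 'distortion': [-0.1342, 0.0, 0.0, 0.0, 0.0], 'cam_to_world': [[0.1114, -0.9699, 0.2164, 0.2127], [-0.9938, -0.1102, 0.0178, -0.1315], [0.0066, -0.217, -0.9761, 1.4073], [0.0, 0.0, 0.0, 1.0]]}
tray [([185.0, 166.0, 97.0, 76.0], 0.62)]
cover [([183.0, 163.0, 32.0, 74.0], 0.7)]
knob [([184.0, 165.0, 33.0, 71.0], 0.85)]
bar_c [([432.0, 324.0, 75.0, 59.0], 0.95), ([425.0, 218.0, 34.0, 83.0], 0.72)]
thin_c [([382.0, 297.0, 28.0, 42.0], 0.97), ([435.0, 183.0, 30.0, 26.0], 0.93), ([390.0, 220.0, 14.0, 44.0], 0.56)]
thick_c [([349.0, 189.0, 26.0, 43.0], 0.95)]
spare [([337.0, 256.0, 32.0, 44.0], 0.91)]
jar [([401.0, 153.0, 23.0, 33.0], 0.8)]
module_c [([212.0, 176.0, 48.0, 42.0], 0.86)]
side {'fovy': 42.1296, 'cx': 322.9543, 'cy': 238.6679, 'distortion': [-0.0456, 0.0, 0.0, 0.0, 0.0], 'cam_to_world': [[0.7918, -0.3038, 0.5298, -0.15], [-0.6106, -0.3779, 0.6959, -0.9773], [-0.0111, -0.8746, -0.4848, 0.6614], [0.0, 0.0, 0.0, 1.0]]}
tray [([223.0, 156.0, 113.0, 82.0], 0.86)]
cover [([225.0, 156.0, 69.0, 36.0], 0.91)]
knob [([226.0, 153.0
[... 158 characters left out ...]
2.0, 58.0, 62.0], 0.98), ([481.0, 262.0, 27.0, 49.0], 0.94), ([367.0, 246.0, 44.0, 64.0], 0.64), ([280.0, 236.0, 55.0, 65.0], 0.48)]
thick_c [([362.0, 217.0, 42.0, 56.0], 0.69), ([263.0, 181.0, 52.0, 36.0], 0.17)]
spare [([283.0, 238.0, 52.0, 61.0], 0.77)]
jar [([454.0, 226.0, 36.0, 51.0], 0.88)]
module_c [([262.0, 182.0, 56.0, 33.0], 0.95), ([224.0, 155.0, 70.0, 36.0], 0.5)]
1.0 [0.17237668 0.52226294 0.40469803] [ 1.79998824e+02 -1.29833083e-03  1.61734216e+02]
{'fovy': 58.3468, 'cx': 324.4865, 'cy': 237.7935, 'distortion': [-0.0368, 0.0, 0.0, 0.0, 0.0], 'hand_eye': [[-0.0, -0.9499, -0.3126, 0.0803], [1.0, 0.0002, -0.0006, -0.0001], [0.0006, -0.3126, 0.9499, 0.0316], [0.0, 0.0, 0.0, 1.0]]}
```

```bash
python3 - <<'E'
import cv2
a=cv2.imread("pics/top0.png")[140:400,150:530]
cv2.imwrite("pics/top0c.png",cv2.resize(a,None,fx=2.1,fy=2.1,interpolation=cv2.INTER_CUBIC))
E
```

```text
(no output)
```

View pics/top0c.png

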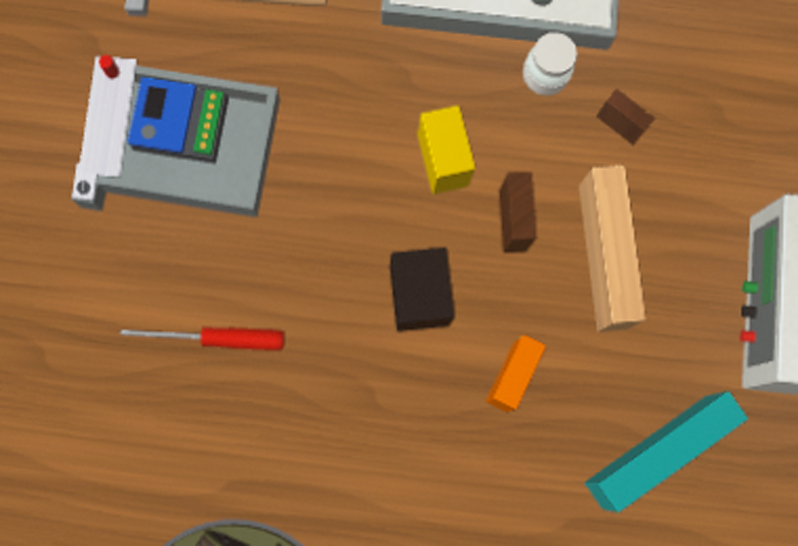

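View pics/side0.png

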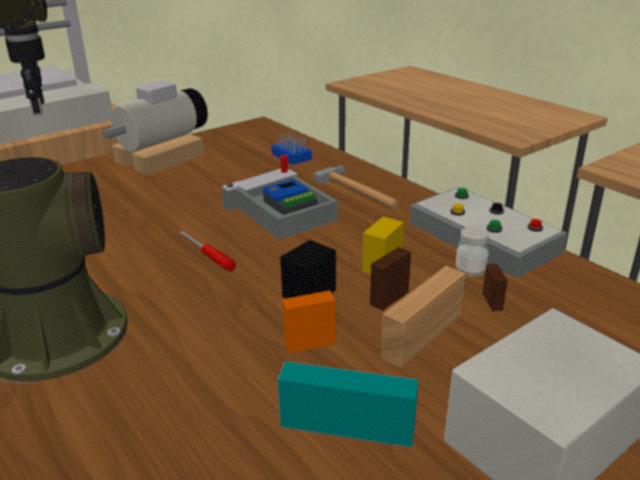

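Top crop (×2.1, offset 150,140): the tray is at full-picture px (233,203) with the cover on its left. The yellow block is at (362,211), the dark thin block at (397,242) and the pale bar at (441,258). The small dark look-alike is at (448,195), the orange one at (396,318), and the turquoise bar at lower right. The side view agrees. Next step is measuring these from depth.

```bash
cat > h.py <<'E'
from bench import manip, eyes, workorder
import cv2, numpy as np
from scipy.spatial.transform import Rotation as R
def cloud(name, d, T=None):
    c=eyes.camera_model(name); f=240/np.tan(np.radians(c["fovy"]/2))
    K=np.array([[f,0,c["cx"]],[0,f,c["cy"]],[0,0,1.]])
    v,u=np.mgrid[0:480,0:640]
    p=cv2.undistortPoints(np.stack([u,v],-1).reshape(-1,1,2).astype(float),K,np.array(c["distortion"])).reshape(480,640,2)
    P=np.dstack([p[...,0]*d,p[...,1]*d,d,np.ones_like(d)])
    M=np.array(c["cam_to_world"]) if T is None else T@np.array(c["hand_eye"])
    P=(P@M.T)[...,:3]; P[d<=0]=np.nan
    return P
def wrist():
    s=manip.observe(); T=np.eye(4); T[:3,:3]=R.from_euler("xyz",s["orientation"],degrees=True).as_matrix(); T[:3,3]=s["eef_pos"]
    im,d=eyes.grab_frame("wrist"); return im,d,cloud("wrist",d,T)
def top_rect(P,m,zlo,zhi):
    m=m&(P[...,2]>zlo)&(P[...,2]<zhi)
    n,l,st,_=cv2.connectedComponentsWithStats(m.astype(np.uint8))
    if n<2: return None
    m=l==1+np.argmax(st[1:,4])
    (c,s,a)=cv2.minAreaRect((P[m][:,:2]*1000).astype(np.float32))
    if s[0]<s[1]: s=s[::-1]; a+=90
    return np.array(c)/1000,s,(a+90)%180-90,np.nanmedian(P[m][:,2])
def box(r,pad=4):
    m=np.zeros((480,640),bool); x,y,w,h=[int(v) for v in r]; m[max(0,y-pad):y+h+pad,max(0,x-pad):x+w+pad]=1; return m
def down(p,z,yaw): # yaw of tool y (closing) line = world angle; TCP orientation pointing down
    return [p[0],p[1],z],[180,0,yaw]
E
python3 - <<'E'
from h import *
P=cloud("top",np.load("pics/top0.npy"))
for n,r,z in (("bar",[425,218,34,83],(.08,.1)),("thin",[390,220,14,44],(.08,.1)),("thick",[349,189,26,43],(.08,.1)),("spare",[337,256,32,44],(.08,.1)),("jar",[401,153,23,33],(.075,.1)),("orange",[382,297,28,42],(.06,.1)),("small",[435,183,30,26],(.04,.1)),("tray",[185,166,97,76],(.035,.062)),("knob",[184,160,33,30],(.07,.11))):
    print(n,[np.round(v,4) for v in top_rect(P,box(r),*z)])
# cover pts: bright
im=cv2.imread("pics/top0.png")
m=box([183,163,34,80])&(im.min(2)>170); print("cover",[np.round(v,4) for v in top_rect(P,m,.045,.065)])
E
```

```text
bar [array([ 0.4993, -0.4012]), array([187.6473,  43.0667]), np.float64(11.5417), np.float64(0.0905)]
thin [array([ 0.5306, -0.2843]), array([83.0146, 30.7919]), np.float64(8.3911), np.float64(0.0904)]
thick [array([ 0.5988, -0.1898]), array([82.6401, 49.2309]), np.float64(19.4828), np.float64(0.0903)]
spare [array([ 0.424 , -0.1776]), array([85.8504, 66.2857]), np.float64(12.0757), np.float64(0.0902)]
jar [array([ 0.7281, -0.309 ]), array([53.2852, 51.7601]), np.float64(-20.0293), np.float64(0.086)]
orange [array([ 0.3371, -0.2972]), array([82.5682, 31.1255]), np.float64(-19.7855), np.float64(0.0904)]
small [array([ 0.6732, -0.4109]), array([60.1856, 26.0335]), np.float64(57.9738), np.float64(0.0652)]
tray [array([0.5793, 0.1419]), array([233.0251, 188.9039]), np.float64(-89.631), np.float64(0.0508)]
knob [array([0.6515, 0.2319]), array([16.5024, 16.1023]), np.float64(-5.2593), np.float64(0.0939)]
cover [array([0.5808, 0.2308]), array([184.6891,  55.2612]), np.float64(0.4033), np.float64(0.0556)]
```

```bash
cat >> h.py <<'E'
from scipy.optimize import minimize
def fit_tray(P,x0):
    p=P[np.abs(P[...,2]-.050)<.0035]; p=p[np.linalg.norm(p[:,:2]-x0[:2],axis=1)<.16][:,:2]*1000
    def cost(q):
        a=np.radians(q[2]); d=p-q[:2]; l=np.abs(d@np.array([[np.cos(a),-np.sin(a)],[np.sin(a),np.cos(a)]]))
        out=np.maximum(np.hypot(*np.maximum(l-[78,109],0).T),0); inn=np.min([68,99]-l,axis=1); 
        return np.minimum(np.maximum(out,np.maximum(inn,0)),5).__pow__(2).mean()
    best=None
    for dx in (-8,0,8):
        for dy in (-8,0,8):
            for da in (-4,0,4):
                s=np.array([x0[0]*1e3+dx,x0[1]*1e3+dy,x0[2]+da])
                r=minimize(cost,s,method="Nelder-Mead",options=dict(initial_simplex=s+np.array([[0,0,0],[6,0,0],[0,6,0],[0,0,4]])))
                if best is None or r.fun<best.fun: best=r
    return best.x[0]/1e3,best.x[1]/1e3,best.x[2],best.fun,len(p)
def t2w(t,x,y):
    a=np.radians(t[2]); return np.array([t[0]+x*np.cos(a)-y*np.sin(a),t[1]+x*np.sin(a)+y*np.cos(a)])
E
python3 - <<'E'
from h import *
print(fit_tray(cloud("top",np.load("pics/top0.npy")),[.578,.142-.01,0]))
manip.move_ptp([.61,.135,.42],[180,0,0])
im,d,P=wrist(); cv2.imwrite("pics/w1.png",im); np.save("pics/w1.npy",P)
print(manip.observe()["time"])
t=fit_tray(P,[.578,.132,0]);print("tray",t)
print("knob",top_rect(P,np.linalg.norm(P[...,:2]-[.6515,.232],axis=2)<.04,.085,.105))
print("pivot",t2w(t,-.088,.1),t2w(t,.062,.085))
print("module",[(r["rect"],r["score"]) for r in eyes.find_in("wrist","module_c")])
E
```

```text
(np.float64(0.5814107766402976), np.float64(0.13910156162112086), np.float64(-1.9976108441010454), np.float64(13.730365410861976), 1654)
3.15
tray (np.float64(0.5797454720791247), np.float64(0.13993348920374774), np.float64(-2.347153759858884), np.float64(12.664015920477285), 17426)
knob (array([0.64916089, 0.23222818]), (17.733001708984375, 17.421276092529297), 53.70185089111328, np.float64(0.09579254567741047))
pivot [0.49591471 0.24345355] [0.64517455 0.22232302]
module [([244.8, 146.3, 134.8, 112.8], 0.8)]
```

View pics/w1.png

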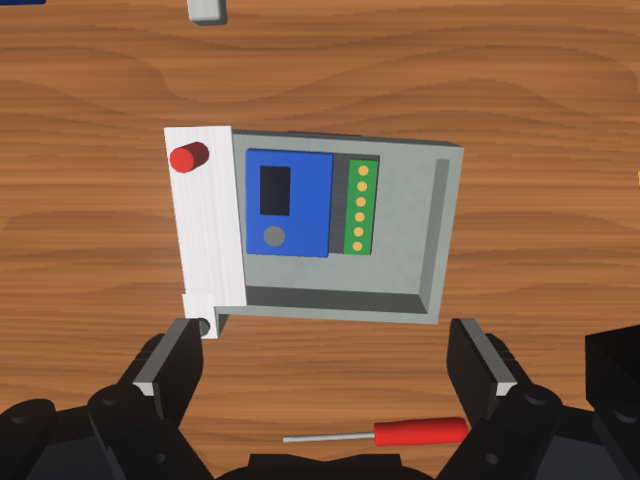

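```bash
python3 - <<'E'
from h import *
P=np.load("pics/w1.npy"); im=cv2.imread("pics/w1.png"); hsv=cv2.cvtColor(im,cv2.COLOR_BGR2HSV)
g=(hsv[...,1]<50)&(hsv[...,2]>110)&(hsv[...,2]<200)
Q=P.copy(); Q[~g]=np.nan
t=fit_tray(Q,[.58,.14,-2]);print(t)
# check edges in tray frame
a=np.radians(t[2]); p=Q[np.abs(Q[...,2]-.05)<.0035]; d=p[:,:2]-t[:2]; l=d@np.array([[np.cos(a),-np.sin(a)],[np.sin(a),np.cos(a)]])
m=(np.abs(l)<.15).all(1); l=l[m]*1e3
for n,s,k in (("far",(l[:,0]>40)&(np.abs(l[:,1])<70),0),("near",(l[:,0]<-40)&(np.abs(l[:,1])<70),0),("right",(l[:,1]<-80)&(np.abs(l[:,0])<50),1)):
    print(n,s.sum(),np.percentile(l[s][:,k],[1,5,50,95,99]), np.median(p[m][s][:,2]))
b=(im[...,0]>120)&(im[...,2]<90)|((hsv[...,1]>80)&(hsv[...,0]>45)&(hsv[...,0]<85))
p=P[b]; d=p[:,:2]-t[:2]; l=d@np.array([[np.cos(a),-np.sin(a)],[np.sin(a),np.cos(a)]])*1e3
m=(np.abs(l)<[70,100]).all(1)&(p[:,2]>.044); print("module",np.percentile(l[m],[1,50,99],axis=0),np.median(p[m][:,2]))
print(top_rect(P,b,.044,.055))
k=np.array([.64916,.23223])-t2w(t,-.088,.1);print(np.linalg.norm(k),np.degrees(np.arctan2(k[1],k[0]))-t[2]+5.71)
E
```

```text
(np.float64(0.5809471257736781), np.float64(0.14006217192043494), np.float64(-2.7289501456122034), np.float64(1.7239609603109702), 7635)
far 2331 [60.5165089  68.90557027 73.39669988 77.85471941 78.3553298 ] 0.049179935036294475
near 1601 [-77.51126672 -76.95626194 -72.44332352 -67.8069574  -57.85994069] 0.04909781458981194
right 1399 [-109.3862655  -108.82510853 -104.15711177  -99.7235003   -99.4169545 ] 0.0491280941642398
module [[-18.98646717 -42.83136353]
 [ 23.87931185  11.82305663]
 [ 66.23247856  60.31995819]] 0.04676480047487047
(array([0.60535742, 0.16545764]), (87.94564056396484, 68.98026275634766), -2.8243408203125, np.float64(0.04703478702507674))
0.1518197279301947 3.940119923812423
```

The picture shows the cover at left with its red knob at px (188,157) and the pivot screw at (203,327). The module is at (310,200) and the right gap is empty. Swinging the cover now.

```bash
cat >> h.py <<'E'
TR=(.58095,.14006,-2.729)
E
python3 - <<'E'
from h import *
pv=t2w(TR,-.088,.1); k=np.array([.6492,.2322]); r=np.linalg.norm(k-pv); a0=np.degrees(np.arctan2(*(k-pv)[::-1]))
z=.235
manip.move_ptp([*k,z+.06],[180,0,a0]); manip.movel([*k,z],feed=.2); manip.command_gripper(0.0)
print("w",manip.observe()["grip_width"],a0,r)
e=92.5+TR[2]-5.71
for a in np.linspace(a0,e,9)[1:]:
    c=np.radians(a); manip.movel([pv[0]+r*np.cos(c),pv[1]+r*np.sin(c),z],[180,0,a],feed=.2)
    print(round(a,1),np.round(manip.observe()["ft_force"],1))
manip.command_gripper(.5); s=manip.observe(); p=s["eef_pos"]
manip.movel([p[0],p[1],.32],feed=.3); print(manip.observe()["time"])
# go above thin & look
manip.move_ptp([.5306+.04,-.2843,.40],[180,0,8.4])
manip.command_gripper(1.0)
im,d,P=wrist(); cv2.imwrite("pics/w2.png",im); np.save("pics/w2.npy",P)
for n,c in (("thin",[.5306,-.2843]),("bar",[.4993,-.4012]),("thick",[.5988,-.1898])):
    m=np.linalg.norm(P[...,:2]-c,axis=2)<(.11 if n=="bar" else .055)
    print(n,top_rect(P,m,.082,.1))
print(manip.observe()["time"])
im,d=eyes.grab_frame("top"); cv2.imwrite("pics/top1.png",cv2.resize(im[130:330,150:480],None,fx=2.2,fy=2.2)); Q=cloud("top",d)
print("knob",top_rect(Q,(im[...,2]>120)&(im[...,1]<70),.075,.11))
E
```

```text
w 0.19782077527817765 -4.508228469945423 0.15185883955354737
6.6 [-0.6  1.3  5.8]
17.6 [-0.2  0.3  5.1]
28.7 [-0.9  0.4  4.4]
39.8 [-0.1 -0.4  5.8]
50.8 [-0.1 -0.2  4.5]
61.9 [-0.4 -1.   5.4]
73.0 [-0.4 -0.5  4.8]
84.1 [-0.8 -2.1  5.6]
8.5167
thin (array([ 0.53019794, -0.2831767 ]), (81.81275939941406, 29.65851593017578), 8.752425193786621, np.float64(0.08903018642461047))
bar (array([ 0.49758078, -0.40106049]), (188.87709045410156, 40.74079513549805), 10.986242294311523, np.float64(0.08912262334222665))
thick (array([ 0.59819983, -0.18925774]), (82.29239654541016, 48.55989074707031), 19.394750595092773, np.float64(0.08904916793541912))
11.5083
knob (array([0.51470929, 0.39286197]), (15.450555801391602, 14.133770942687988), -83.00230264663696, np.float64(0.09756181098548145))
```

View pics/top1.png

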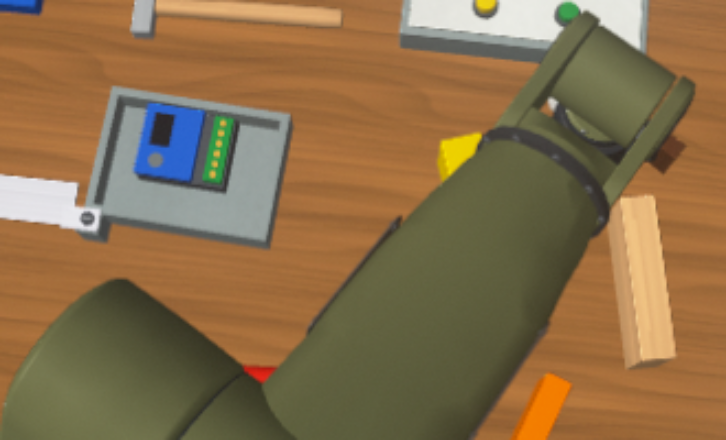

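The cover is fully open with its knob at (0.515,0.393), and the three gaps are clear. Next I'll grasp the bar and bring it above its gap.

```bash
cat >> h.py <<'E'
GZ=.072
def pick(c,yaw):
    z=.155+GZ
    manip.move_ptp([*c,z+.09],[180,0,yaw]); manip.movel([*c,z],feed=.2); manip.command_gripper(0.0)
    manip.movel([*c,z+.13],feed=.25); s=manip.observe(); print("grip",s["grip_width"],s["finger_force"],s["time"])
E
python3 - <<'E'
from h import *
pick([.4982,-.4010],11.1)
c=t2w(TR,-.045,0); manip.move_ptp([*c,.155+GZ+.12],[180,0,87.27])
im,d,P=wrist(); cv2.imwrite("pics/w3.png",im); np.save("pics/w3.npy",P)
s=manip.observe(); print(s["eef_pos"],s["orientation"],s["time"])
hsv=cv2.cvtColor(im,cv2.COLOR_BGR2HSV); Q=P.copy(); Q[~((hsv[...,1]<50)&(hsv[...,2]>90)&(hsv[...,2]<200))]=np.nan
print(fit_tray(Q,TR))
print("bar top",top_rect(P,hsv[...,2]>0,.198,.218),c)
E
```

```text
grip 0.46171290713349733 61.210763454437256 14.0
[0.53631246 0.14142478 0.34698517] [1.79995020e+02 3.83424760e-03 8.71792102e+01] 16.0167
(np.float64(0.5811974070839387), np.float64(0.1399982294644011), np.float64(-3.1765814776224905), np.float64(0.6412864735414797), 7723)
bar top (array([0.53769366, 0.17233612]), (123.89026641845703, 67.03947448730469), 87.06149291992188, np.float64(0.20816384105792604)) [0.53600103 0.14220254]
```

View pics/w3.png

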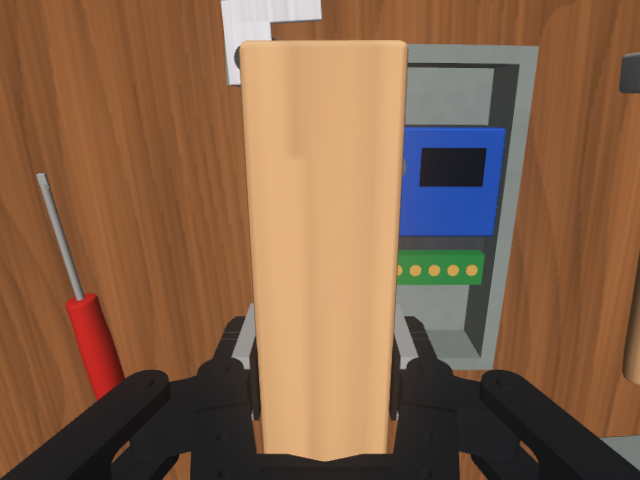

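The bar hangs straight in the grip, its far end at px row 40, with the module and tray visible at right. The tray fit agrees to under 1 mm. One check of the bar's own pose from this frame, then lower.

```bash
cat >> h.py <<'E'
TR=(.58107,.14003,-2.95)
def lower(c,yaw):
    """down to the floor in steps, watching the force; then release and rise"""
    z0=.155+GZ+.010
    manip.move_ptp([*c,z0+.052],[180,0,yaw]); f0=np.array(manip.observe()["ft_force"])
    for h in (.034,.018,.006,.0015):
        manip.movel([*c,z0+h],[180,0,yaw],feed=.1); f=np.array(manip.observe()["ft_force"])-f0; print(h,np.round(f,1))
        if abs(f[2])>25 or np.hypot(f[0],f[1])>25: return False
    return True
E
python3 - <<'E'
from h import *
P=np.load("pics/w3.npy"); m=np.abs(P[...,2]-.208)<.006; m[300:]=0
p=P[m][:,:2]; a=np.radians(87.18); l=(p-[.5363,.1414])@np.array([[np.cos(a),-np.sin(a)],[np.sin(a),np.cos(a)]])*1e3
print("lat",np.percentile(l[:,1],[1,99]),"end",np.percentile(l[:,0],99.5))
for lo,hi in ((30,50),(60,85)):
    s=(l[:,0]>lo)&(l[:,0]<hi); print(np.percentile(l[s,1],[1,99]))
c=t2w(TR,-.045,0); print(c, lower(c,87.05))
s=manip.observe();print(s["eef_pos"],s["orientation"],s["time"])
E
```

```text
lat [-18.99081928  19.73607178] end 92.50123770924553
[-19.05809205  19.65185187]
[-19.00798577  19.78973214]
0.034 [ 0.8 -0.2 -2.3]
0.018 [ 0.2  0.1 -1.5]
0.006 [ 0.1  0.2 -1.3]
0.0015 [ 0.   0.  -0.7]
[0.53612963 0.1423459 ] True
[0.53611368 0.14235539 0.23847781] [-1.79987379e+02  2.41306374e-03  8.70503483e+01] 17.5167
```

```bash
cat >> h.py <<'E'
def release(c):
    z0=.155+GZ+.010
    manip.movel([*c,z0-.0005],feed=.05); print("floor f",np.round(manip.observe()["ft_force"],1))
    manip.command_gripper(.85); manip.movel([*c,z0+.1],feed=.3)
E
python3 - <<'E'
from h import *
c=t2w(TR,-.045,0); release(c)
manip.command_gripper(1.0)
pick([.5304,-.2836],8.6)
c=t2w(TR,.023,.081); manip.move_ptp([*c,.155+GZ+.12],[180,0,TR[2]])
s=manip.observe(); im,d,P=wrist(); cv2.imwrite("pics/w4.png",im); np.save("pics/w4.npy",P)
m=np.abs(P[...,2]-.208)<.006; m[330:]=0
a=np.radians(s["orientation"][2]); l=(P[m][:,:2]-s["eef_pos"][:2])@np.array([[np.cos(a),-np.sin(a)],[np.sin(a),np.cos(a)]])*1e3
print("lat",np.percentile(l[:,1],[1,99]),"end",np.percentile(l[:,0],99.5))
hsv=cv2.cvtColor(im,cv2.COLOR_BGR2HSV); Q=P.copy(); Q[~((hsv[...,1]<50)&(hsv[...,2]>90)&(hsv[...,2]<200))]=np.nan
print(fit_tray(Q,TR),s["time"])
E
```

```text
floor f [-7.  -2.3 11.8]
grip 0.34190220069106125 59.28417205810547 22.3583
lat [-14.66218743  14.41816631] end 40.308505325956574
(np.float64(0.5813725852694317), np.float64(0.1400485620636147), np.float64(-3.1354591231062443), np.float64(1.1934283511610224), 9536) 24.2083
```

View pics/w4.png

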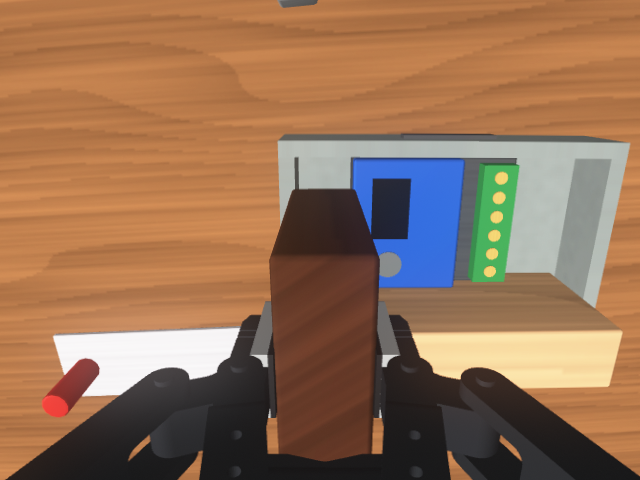

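The bar stands home at (500,340) in the picture. The thin block is held straight over the covered gap, with the module's left edge at px column 352. Lowering it, then the thick block.

```bash
python3 - <<'E'
from h import *
TR=(.5812,.1400,-3.05)
c=t2w(TR,.023,.081)
if not lower(c,TR[2]): raise SystemExit("blocked")
release(c); manip.command_gripper(1.0)
pick([.5985,-.1895],19.4)
c=t2w(TR,.023,-.072); manip.move_ptp([*c,.155+GZ+.12],[180,0,TR[2]])
s=manip.observe(); im,d,P=wrist(); cv2.imwrite("pics/w5.png",im); np.save("pics/w5.npy",P)
m=np.abs(P[...,2]-.208)<.006; m[330:]=0
a=np.radians(s["orientation"][2]); l=(P[m][:,:2]-s["eef_pos"][:2])@np.array([[np.cos(a),-np.sin(a)],[np.sin(a),np.cos(a)]])*1e3
print("lat",np.percentile(l[:,1],[1,99]),"end",np.percentile(l[:,0],99.5))
def tf(p):
    a=np.radians(TR[2]); return (p-TR[:2])@np.array([[np.cos(a),-np.sin(a)],[np.sin(a),np.cos(a)]])*1e3
for n,(x,y) in dict(bar=(-.045,0),thin=(.023,.081)).items():
    r=top_rect(P,np.linalg.norm(P[...,:2]-t2w(TR,x,y),axis=2)<.11,.092,.108); print(n,tf(r[0]),r[1:])
hsv=cv2.cvtColor(im,cv2.COLOR_BGR2HSV); b=(hsv[...,1]>80)&(hsv[...,0]>45)&(hsv[...,0]<85)&(P[...,2]>.04)&(P[...,2]<.06)
print("green strip",np.percentile(tf(P[b][:,:2]),[1,99],axis=0),s["time"])
E
```

```text
0.034 [ 0.8  0.4 -0.5]
0.018 [ 0.3 -0.6 -0.8]
0.006 [ 1.2 -0.1 -1. ]
0.0015 [ 1.1  0.8 -1.9]
floor f [-1.1  0.4  4.4]
grip 0.5515021160092214 61.678311824798584 30.5
lat [-23.41900061  23.01124806] end 40.37306160077668
bar [-44.84725093  42.74933102] ((101.52660369873047, 41.3172607421875), 87.86722564697266, np.float64(0.09887666443857805))
thin [22.65240295 80.87059616] ((82.56593322753906, 31.63903045654297), -3.2824249267578125, np.float64(0.0988399956085971))
green strip [[ 19.09602062 -43.25897495]
 [ 63.1109156  -21.31991726]] 31.5083
```

View pics/w5.png

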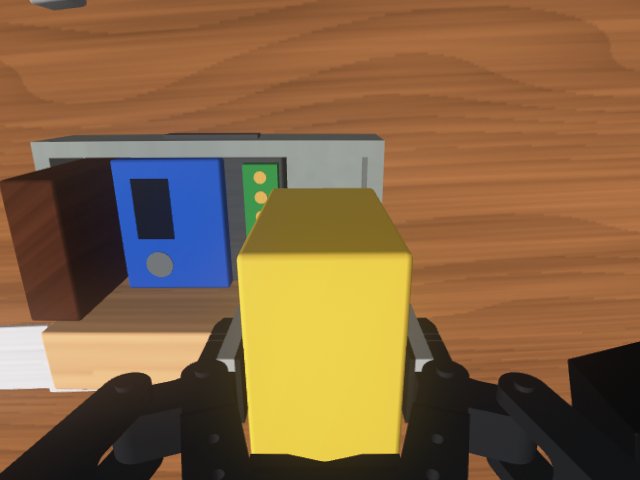

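The bar and thin block are home, with tops at 99–100 mm. The yellow block is held straight above the open gap, and the module hasn't moved (green strip at px (262,200)).

```bash
python3 - <<'E'
from h import *
TR=(.5812,.1400,-3.05)
c=t2w(TR,.023,-.072)
if not lower(c,TR[2]): raise SystemExit("blocked")
release(c); manip.movel([c[0],c[1],.42],feed=.3)
manip.move_ptp([.5,-.12,.42],[180,0,0])
im,d=eyes.grab_frame("top"); P=cloud("top",d); cv2.imwrite("pics/top2.png",cv2.resize(im[120:340,130:500],None,fx=2.1,fy=2.1))
def tf(p):
    a=np.radians(TR[2]); return (p-TR[:2])@np.array([[np.cos(a),-np.sin(a)],[np.sin(a),np.cos(a)]])*1e3
hsv=cv2.cvtColor(im,cv2.COLOR_BGR2HSV)
r=top_rect(P,(hsv[...,0]>20)&(hsv[...,0]<34)&(hsv[...,1]>180),.085,.11); print("thick",tf(r[0]),r[1:])
r=top_rect(P,(im[...,2]>120)&(im[...,1]<70),.075,.11); print("knob",r)
print(manip.observe()["time"])
E
```

```text
0.034 [ 0.1 -0.5 -3.3]
0.018 [ 0.1 -0.3 -1.1]
0.006 [-0.5 -0.6 -1.9]
0.0015 [-0.2 -1.1 -2.3]
floor f [-4.1  1.5 12.2]
thick [ 24.50169194 -72.02738338] ((84.29956817626953, 49.85822677612305), -4.016426086425781, np.float64(0.10023792346060656))
knob (array([0.5144151 , 0.39242545]), (14.746450424194336, 13.860915184020996), 6.156662464141846, np.float64(0.09786759080623564))
35.4917
```

View pics/top2.png

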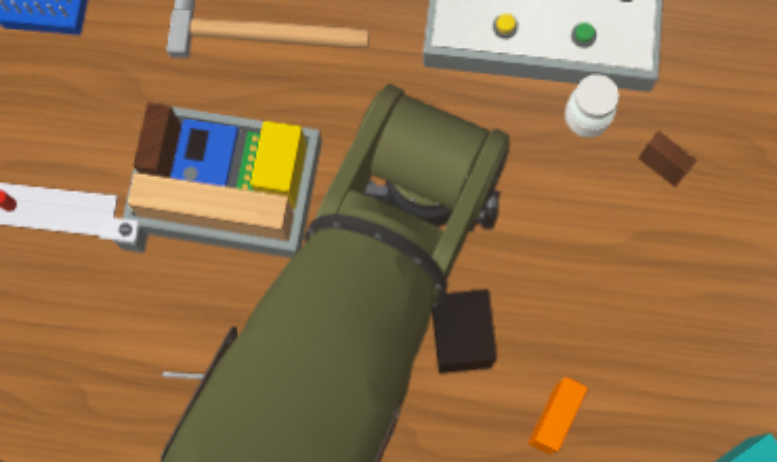

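All three pieces are home: dark at crop px (155,140), bar at (210,200), yellow at (277,155). The cover is still open, and the spare block and jar are undisturbed.

```bash
python3 -c "
from bench import workorder; print(workorder.hand_in())"
```

```text
the job is handed in; nothing more can be done
None
```

The job is handed in at about 35 s of the 72 s allowed: the cover is swung open, and the bar, thin block and thick block stand upright on the tray floor in their gaps, with the module, spare block and jar undisturbed.

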